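# Turn the condiment stand

### The arm

A 6-joint arm with a two-finger parallel gripper is mounted at the origin on a cart in front of the work surface, level with it; the furniture and walls round the work are solid. World frame = base frame: x ahead of the robot, y to its left, z up, the work surface at z = 0. Lengths are in mm, angles in rad, forces in N, time in s.
With the tool pointing down it reaches from about 300 to 850 mm from the base axis. Payload 5.4 kg.
Tool frame: the origin (TCP) lies midway between the tips of the shut fingers; the grasp point (between the pads) lies 19 mm behind it; z points along the fingers, y is the direction in which the jaws open and shut (so a half turn about z gives the same grasp; the last joint's range is limited). The gripper opens to 85 mm and grips with 20 to 120 N. Pads are 22 mm wide; open, the fingers measure 114 mm over their backs; the gripper's body (76 mm by 85 mm) begins 54 mm behind the grasp point. The pads swing forward as they close: fully open they stand 13 mm farther back than shut.
Start: joints at [-1.348, 0.158, 1.597, -0, 1.386, -0.21], TCP at [241.138, -521.975, 208.199] pointing down, gripper open.
Joint ranges: [-2.91, 2.91], [-0.94, 2.29], [0.18, 2.7], [-1.29, 4.43], [0.17, 2.64], [-3, 3]. Speed limits (rad/s): [2.57, 2.57, 3.14, 3.14, 3.14, 3.14].

### API

Orientations are given as a unit quaternion [x, y, z, w].
In Python, from station import r, camera, nets gives the robot as it stands.
- The arm moves only by the shell command python3 -m jog 'ROWS'. ROWS is JSON, a list that holds one entry, the list of rows, each a list of 7 numbers: the shift along the tool's x, y, z in mm, then the turn, a rotation vector about the tool's x, y, z in degrees, then the opening, from 0 (shut) to 1 (fully open). A call has exactly 5 rows; each row is the pose to reach, as a shift and turn from the pose commanded when the call began, along the tool's axes at that moment; what a row does not reach only later rows make up. A row lasts 1/8 s, in which the tool goes at most 62.5 mm and 10.7 degrees, less where a joint would pass 70% of its speed; a pose out of reach is approached as far as the arm can. A call with a gripper value outside its range is refused whole. The fingers move at their own pace and stop on an object; the grip force is fixed at half the most. Time passes only in rows, so rows that repeat a pose let the fingers close, or fill a call up. It gives the time, the measured TCP pose, the force and the opening at its end, in the units of the state.
- r.get_state(): the state, without advancing time (a new reading comes with each control period).
- camera(name): name is "scene" or "top" or "wrist"; returns a dict with "pixels" (384x512x3 uint8, red, green, blue), "range_z" (384x512 float32, mm along the optical axis (not along the pixel's ray), 0 where there is no reading), "fx", "fy", "cx", "cy" (pixels), "rvec" (rotation vector, rad) and "tvec" (3), from world to camera coordinates, as OpenCV has them. Camera axes: x right, y down, z forward; pixel columns grow to the right and rows downward; lengths in mm; the calibration is good to about 2 mm. A picture is of the moment at which its call begins.
- r.close_job(): hands the job in, once; it reports no verdict.
Trained networks look in a picture, given as the dict that the camera call returned (one of the last four; its "shot" number tells which), for a name from the list of things; names that differ only in an ending like _2 or _b are one class to them, and where a whole thing is asked for, a point or a joint stands for the part that bears it (a point fixed in the world has none). Each returns a list of dicts, best first, with "conf" (0 to 1); they miss things now and then, are a little off and sometimes report something else, mostly with a low value. They report only what shows in the picture. A call takes as long as a camera call. They do not tell look-alikes from the thing itself.
- nets.recognise(thing, picture): "xyz" ([x, y, z] in mm, in world coordinates, good to about 4 mm: the middle of the surface that is visible of it).
- nets.cut_out(thing, picture): "mask" (384x512 bool, what is visible of it).
- nets.place_of(thing, picture): "xyz" ([x, y, z] in mm, in world coordinates, good to about 4 mm: a listed point, or the origin of a listed thing).
The state is a dict: "t": time; "q": joint angles; "joint_velocities": joint speeds; "effort": joint torques, N m; "ee_pos": TCP position; "ee_rot": TCP orientation; "ft_force": force on the tool from outside, world axes, zero at the start; "torque": the same for the moment, N m; "gripper_width": opening from 0.0 (shut) to 1.0 (fully open).
Only numpy, scipy, OpenCV 4.12 (cv2) and the standard library are available. Lean on these libraries where they do the work, as an engineer would, in place of code of your own. Each camera call takes 0.05 s, during which the arm holds its last target. There are 200 camera calls.

### The job

The revolving condiment stand on the worktop is locked by its brake. Slide the brake tab off, push the scalloped rim of the tray round until the shorter of the two wooden pepper mills stands at the front, in line with the steel pointer of the foot, then slide the brake tab back on. Use the fingertips on the tab and the rim only: lift nothing, leave what stands on the tray untouched and upright, do not force the tray against its brake, and do not disturb the mug, the tumbler and the teaspoon.

Things in the scene. Friction and masses are not known exactly. Their poses are not given: they have to be found in the camera images.
- stand: Fixed foot of the revolving stand: dark steel disc, 112 mm diameter, 10 mm high, on the worktop. Origin on the turning axis at worktop height; z up; -x is the stand's front, +y its left; yaw within 15 degrees of the world's. A flat arm, 50 mm wide, at most 12 mm high, runs under the tray to the left and ends in a block 66 mm along x by 46 mm along y, centred 165 mm from the axis, with the brake tab.
- pointer_tip (a point): Tip of the flat steel pointer at the stand's front: 152 mm from the axis, 17 mm beyond the petals, 8 mm above the worktop. The pointer is 16 mm wide and runs under the tray along the stand's -x.
- tray (a joint): Angle of the round wooden tray about the stand's axis, rad, growing counter-clockwise from above; at 0 petals lie on the stand's x and y axes. With the brake off it turns without end, with a drag of about 0.04 N m, and stops soon when let go; with it on it is held by friction. Top 36 mm, underside 20 mm above the worktop. A wire rail, 98 mm from the axis, stands on it, up to 56 mm above the worktop.
- petal (a point): Outermost point of one petal of the tray's rim, on its top edge, 135 mm from the axis (on the stand's +x at tray angle 0). The rim has 8 equal petals, every 45 degrees: discs of 27 mm radius centred 108 mm from the axis. Between each two is an open notch, 30 mm wide at its floor (106 mm from the axis), wider outward, which a fingertip can enter from above.
- brake (a joint): Travel of the brake tab, m: about 0.003 or less = on (tab towards the stand's front; pushed home it presses a rubber shoe on the tray's drum and rests near 0.003), 0.020 = off (pushed along the stand's +x, towards its back, to the stop). Slides with about 3.5 N; 5 to 8 N push it firmly home. Stays where it is left.
- brake_tab (a point): Middle of the top of the brake tab, moving with it: a black upright tab, 11 mm thick along its slide (the stand's x), 24 mm wide across it, top 44 mm above the worktop. It stands 165 mm to the left (+y) of the stand's axis, 18 mm outside the petals; 7 mm to the front of the axis when on, 10 mm behind it when off. Its 34 mm long sliding foot is 16 mm high.
- pepper_mill: The mill to bring to the front: the shorter turned wooden pepper mill, 58 mm diameter, 140 mm tall, loose on the tray about 56 mm from the axis. Origin at the centre of its underside.
- tall_mill: The taller, darker wooden pepper mill, 58 mm diameter, 190 mm tall, loose on the tray about 56 mm from the axis. Origin at the centre of its underside.
- spice_jar: Small amber glass spice jar with a steel screw lid, 54 mm diameter, 100 mm tall, loose on the tray about 56 mm from the axis. Origin at the centre of its underside.
- salt_shaker: Glass salt shaker with a metal cap, 44 mm diameter, 90 mm tall, loose on the tray about 56 mm from the axis. Origin at the centre of its underside.
- mug_sink: White mug, 82 mm diameter, 94 mm tall, with a handle, standing on the worktop to the right. Origin under the centre of its box. Bystander.
- tumbler: Clear glass tumbler, 81 mm diameter, 93 mm tall, on the worktop to the right. Origin at the centre of its underside. Bystander.
- teaspoon: Metal teaspoon, 130 mm long, lying on the worktop to the right. Origin under its middle. Bystander.
Not all that is in view belongs to the job. What is shaped like the salt_shaker but purple is not meant. What is shaped like the pepper_mill but turquoise is not meant.

How it is judged:
By the outcome, as a careful person would: the job done as asked, in the order asked, and still so for the second after the job is handed in, with the robot touching nothing.
It also fails if it takes over 72 s, if anything falls off the work surface, if the arm or the gripper's body presses on something with over 40 N, if the wrist force passes 120 N, or if a joint passes its speed limit or range.

## Working session

There is one attempt and no reset: what is moved stays moved. The work goes in short steps, Python scripts to look and compute and a shell command to move; the robot and the scene stay as the last step left them, time stands still between calls to the robot, and variables do not carry over. Pictures are saved under pics/ and viewed, about 8 in all and at most 12, crops included, and the job is handed in when it is done.

```bash
mkdir -p pics; ls; cat > h.py <<'E'
import numpy as np, cv2
from scipy.spatial.transform import Rotation as R
from station import r, camera, nets
def w(pic,u,v,z=None):
    """pixel -> world, by depth or on plane z"""
    M=R.from_rotvec(np.ravel(pic["rvec"])).as_matrix(); t=np.ravel(pic["tvec"])
    d=np.array([(u-pic["cx"])/pic["fx"],(v-pic["cy"])/pic["fy"],1.])
    C=-M.T@t; D=M.T@d
    s=pic["range_z"][int(v),int(u)] if z is None else (z-C[2])/D[2]
    return C+s*D
def px(pic,P):
    p,_=cv2.projectPoints(np.float64(P).reshape(-1,3),np.float64(pic["rvec"]),np.float64(pic["tvec"]),np.array([[pic["fx"],0,pic["cx"]],[0,pic["fy"],pic["cy"]],[0,0,1.]]),None)
    return p.reshape(-1,2)
def save(pic,name): cv2.imwrite("pics/"+name,cv2.cvtColor(pic["pixels"],cv2.COLOR_RGB2BGR))
E
python3 - <<'E'
from h import *
np.set_printoptions(precision=1,suppress=True)
for c in ["top","scene"]:
    p=camera(c); save(p,c+"1.png")
    for n in ["stand","pointer_tip","petal","brake_tab","pepper_mill","tall_mill","spice_jar","salt_shaker","mug_sink","tumbler","teaspoon"]:
        print(c,n,[(np.array(d["xyz"]),round(d["conf"],2)) for d in nets.place_of(n,p)[:4]])
s=r.get_state();print(s)
E
```

```text
pics
top stand [(array([527.5, -58. ,  -1.4]), 0.73)]
top pointer_tip [(array([377.4, -32.6,   7.2]), 0.73)]
top petal [(array([605.6,  49.8,  33.8]), 0.68)]
top brake_tab [(array([548.1, 105.6,  44.1]), 0.51)]
top pepper_mill [(array([ 521. , -113.1,   36.5]), 0.74), (array([853.8, -76.7,   1.6]), 0.59)]
top tall_mill [(array([540.9,  -4.5,  33.8]), 0.8)]
top spice_jar [(array([586.1, -63.9,  34.3]), 0.73)]
top salt_shaker [(array([532.1, 225. ,   1.4]), 0.65), (array([475.4, -57.2,  37.2]), 0.52)]
top mug_sink []
top tumbler [(array([ 567.4, -376.9,    1.5]), 0.94), (array([ 435.4, -371. ,    3. ]), 0.62)]
top teaspoon [(array([ 489. , -275.3,    5.4]), 0.58), (array([530.1, -59.3,  -3.9]), 0.57)]
scene stand [(array([533. , -60.8,   3. ]), 0.79)]
scene pointer_tip []
scene petal [(array([ 484.7, -272.4,    1.5]), 0.67), (array([607.8,  53.6,  36.6]), 0.65)]
scene brake_tab [(array([547.8, 108.3,  41. ]), 0.42)]
scene pepper_mill [(array([ 520.1, -115.6,   34.3]), 0.94), (array([856. , -78.1,  -1.7]), 0.66)]
scene tall_mill [(array([540.9,  -3.9,  35.4]), 0.73), (array([548. , 108.6,  41.9]), 0.54)]
scene spice_jar [(array([585.8, -69.6,  34. ]), 0.69)]
scene salt_shaker [(array([533.6, 223.6,  -0.6]), 0.81), (array([475.4, -52.4,  35.1]), 0.79)]
scene mug_sink [(array([ 435.4, -373.8,   -4. ]), 0.86), (array([475.9, -52.6,  36.9]), 0.48)]
scene tumbler [(array([ 569.4, -377.4,    2.2]), 0.9), (array([ 517.9, -115.6,   33.6]), 0.75)]
scene teaspoon [(array([ 487.4, -268.6,   -0.5]), 0.67), (array([588.6, -70.9,  37.3]), 0.29)]
{'t': 1.2, 'q': array([-1.3,  0.2,  1.6,  0. ,  1.4, -0.2]), 'joint_velocities': array([-0., -0., -0.,  0.,  0.,  0.]), 'effort': array([ -0. , -39.6, -33.2,  -0. ,   0. ,  -0. ]), 'ee_pos': array([ 241.2, -522. ,  208.2]), 'ee_rot': array([ 1. ,  0.2,  0. , -0. ]), 'ft_force': array([-0.2,  0.1, -0.2]), 'torque': array([0., 0., 0.]), 'gripper_width': 1.0017565445205028}
```

View pics/top1.png

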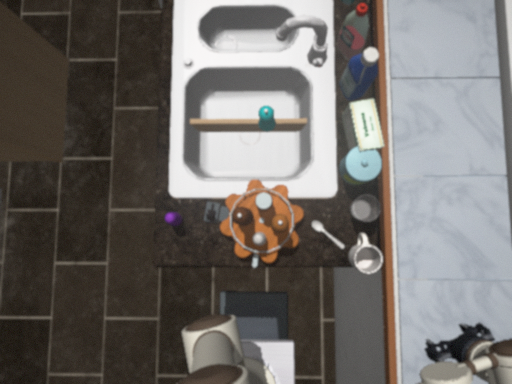

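View pics/scene1.png

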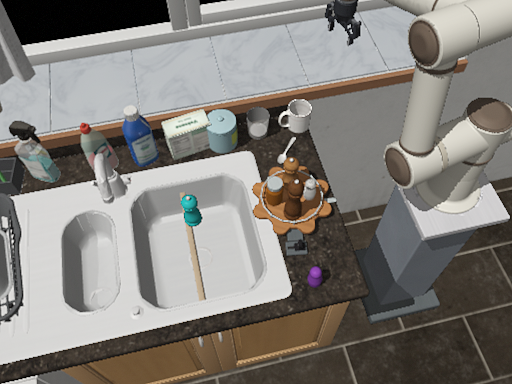

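Top and scene views agree: the tray centre is near (530,-59), with the pointer towards the robot. The short mill is on the right (top px 281,222), the dark tall mill on the left (243,215), and the tab at about (548,107). The purple and turquoise look-alikes stand off the tray. The tray has to turn about 90° clockwise.

```bash
cat >> h.py <<'E'
np.set_printoptions(precision=1,suppress=True)
def rot(phi,tilt=0,flip=1):
    """tool down, wrist leaning outward along world azimuth phi (deg) by tilt; tool y along the radial"""
    a=np.radians(phi); rad=np.array([np.cos(a),np.sin(a),0]); t=np.radians(tilt)
    z=-np.cos(t)*np.array([0,0,1])-np.sin(t)*rad
    tan=np.array([-np.sin(a),np.cos(a),0]); x=tan*flip; y=np.cross(z,x)
    return R.from_matrix(np.stack([x,y,z],1))
def rel(P,Q,base=None):
    """row (shift mm, rotvec deg) from current/base pose to P,Q"""
    s=r.get_state(); p0,q0=base or (np.array(s["ee_pos"]),R.from_quat(s["ee_rot"]))
    return np.r_[q0.inv().apply(np.array(P)-p0),np.degrees((q0.inv()*Q).as_rotvec())]
E
python3 - <<'E'
from h import *
s=r.get_state();print(R.from_quat(s["ee_rot"]).as_matrix(), s["q"])
for f in (1,-1):
  print(f, rel([390,-40,360],rot(170,0,f)))
E
```

```text
[[ 0.9  0.4 -0. ]
 [ 0.4 -0.9  0. ]
 [ 0.  -0.  -1. ]] [-1.3  0.2  1.6  0.   1.4 -0.2]
1 [ 337.3 -375.1 -151.8   -0.     0.   124.8]
-1 [ 337.3 -375.1 -151.8   -0.    -0.   -55.2]
```

```bash
python3 -m jog '[[[20,-20,-50,0,0,0,0],[60,-60,-80,0,0,-7,0],[100,-110,-110,0,0,-14,0],[140,-155,-130,0,0,-21,0],[180,-200,-150,0,0,-28,0]]]' && python3 -m jog '[[[40,-25,0,0,0,-7,0],[80,-60,0,0,0,-14,0],[120,-90,0,0,0,-21,0],[150,-120,0,0,0,-27,0],[150,-120,0,0,0,-27,0]]]'
python3 - <<'E'
from h import *
p=camera("wrist"); save(p,"w1.png")
print(r.get_state()["ee_pos"],rel([390,-40,360],rot(170,0,-1)), -R.from_rotvec(np.ravel(p["rvec"])).inv().apply(np.ravel(p["tvec"])))
for n in ["stand","pointer_tip","petal","brake_tab","pepper_mill","tall_mill","spice_jar","salt_shaker"]:
    print(n,[(np.array(d["xyz"]),round(d["conf"],2)) for d in nets.place_of(n,p)[:4]])
E
```

```text
t: 1.82
ee_pos: [317.7, -273.6, 355.5]
ee_rot: [0.895, 0.446, 0.0, 0.001]
ft_force: [1.5, -0.2, 0.5]
gripper_width: 0.004
t: 2.45
ee_pos: [312.6, -81.6, 355.2]
ee_rot: [0.766, 0.643, 0.0, 0.001]
ft_force: [-0.6, -0.4, 0.4]
gripper_width: -0.002
[312.7 -82.8 354.9] [55.7 68.6 -5.   0.1  0.1 -0.1] [325.2  -4.  520.9]
stand [(array([526.4, -58.5,   0.8]), 0.87)]
pointer_tip [(array([380. , -37.4,   7.7]), 0.66)]
petal [(array([599.1,  53.1,  34.2]), 0.78), (array([ 433.3, -372.8,    1.5]), 0.74)]
brake_tab []
pepper_mill [(array([ 518.7, -117.8,   36.4]), 0.85)]
tall_mill [(array([539.6,  -4.6,  34.5]), 0.69)]
spice_jar [(array([584.5, -67.7,  37.5]), 0.59)]
salt_shaker [(array([473.5, -56.2,  34. ]), 0.89)]
```

View pics/w1.png

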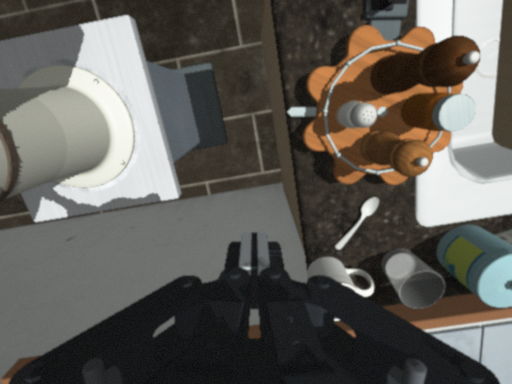

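```bash
cat >> h.py <<'E'
from scipy.optimize import minimize
def cloud(pic):
    v,u=np.mgrid[0:384:1,0:512:1]; d=pic["range_z"]; M=R.from_rotvec(np.ravel(pic["rvec"]))
    X=np.stack([(u-pic["cx"])/pic["fx"]*d,(v-pic["cy"])/pic["fy"]*d,d],-1)[d>0]
    return M.inv().apply(X-np.ravel(pic["tvec"]))
def sd(xy,c):
    """signed distance to the tray outline"""
    q=xy-c[:2]; rr=np.hypot(*q.T); a=(np.arctan2(q[:,1],q[:,0])-np.radians(c[2])+np.pi/8)%(np.pi/4)-np.pi/8
    return np.minimum(rr-106,np.hypot(rr*np.cos(a)-108,rr*np.sin(a))-27)
def tray(pic,c0=(530,-59)):
    P=cloud(pic); rr=np.hypot(*(P[:,:2]-c0).T); P=P[(rr<165)&(rr>95)]
    i=P[(P[:,2]>31)&(P[:,2]<41)][:,:2]; o=P[P[:,2]<14][:,:2]
    f=lambda c:(np.tanh(sd(i,c)/3).sum()-np.tanh(sd(o,c)/3).sum())/(len(i)+len(o))
    b=min((minimize(f,[*c0,a],method="Nelder-Mead",options=dict(initial_simplex=[[*c0,a],[c0[0]+5,c0[1],a],[c0[0],c0[1]+5,a],[*c0,a+8]])) for a in (0,11,22,33)),key=lambda m:m.fun)
    return b.x,b.fun,len(i),len(o)
def axis_of(pic,name,lo,hi,c,rmax=95):
    """centre of a thing from cloud points near its reported place: circle through its mask"""
    return None
E
python3 - <<'E'
from h import *
for n in ("wrist","top","scene"):
    p=camera(n); t=tray(p); print(n,t)
    if n=="wrist":
        print("tip",w(p,288,112,8),w(p,288,112))
        P=cloud(p); s=P[(np.hypot(P[:,0]-550,P[:,1]-106)<25)&(P[:,2]>38)&(P[:,2]<50)]; print(len(s),s.mean(0) if len(s) else 0)
    for k in ("pepper_mill","tall_mill"):
        print(k,[d["xyz"] for d in nets.place_of(k,p)[:1]])
    P=cloud(p)
    for nm,c,h,rd in (("pep",(520,-116),176,29),("tall",(540,-4),226,29)):
        s=P[(np.hypot(*(P[:,:2]-c).T)<40)&(P[:,2]>45)]; print(nm,len(s),s[:,2].max() if len(s) else 0, s[s[:,2]>s[:,2].max()-12].mean(0))
E
```

```text
wrist (array([531.3, -59.1,  11.5]), np.float64(-0.8977107973655329), 4598, 9922)
tip [380.8 -38.3   8. ] [382.2 -39.1  -5.1]
6 [543.9  93.8  40.6]
pepper_mill [[520.6, -116.5, 35.6]]
tall_mill [[538.2, -8.1, 39.7]]
pep 2357 176.7642113423061 [ 519.1 -112.8  171.7]
tall 4282 227.45535328801475 [537.3  -1.5 223.3]
top (array([532.1, -58.9,  11.4]), np.float64(-0.9429318370661359), 1374, 3103)
pepper_mill [[852.2, -75.1, 0.0]]
tall_mill [[542.6, -5.9, 33.0]]
pep 291 178.52178120073128 [ 520.5 -115.1  171. ]
tall 337 228.77066040211437 [539.5  -3.  223.3]
scene (array([526.9, -61.9,  56.6]), np.float64(-0.8341601891617614), 1047, 2701)
pepper_mill [[518.6, -115.8, 35.2]]
tall_mill [[541.2, -3.0, 36.8]]
pep 372 178.12874425174778 [ 522.2 -109.   172.6]
tall 604 226.7419800340733 [539.9   3.9 219.9]
```

```bash
cat >> h.py <<'E'
C=np.array([531.5,-59.]); PSI=-8.5
def st(x,y,z):
    a=np.radians(PSI); return np.array([C[0]+x*np.cos(a)-y*np.sin(a),C[1]+x*np.sin(a)+y*np.cos(a),z])
def pol(rr,phi,z): a=np.radians(phi); return np.array([C[0]+rr*np.cos(a),C[1]+rr*np.sin(a),z])
def stand_of(P): a=np.radians(PSI); q=np.array(P)[:2]-C; return np.array([q[0]*np.cos(a)+q[1]*np.sin(a),-q[0]*np.sin(a)+q[1]*np.cos(a),P[2]])
E
python3 - <<'E'
from h import *
print(rel(st(-40,166,130),rot(171.5,0,-1)))
E
```

```text
[227.5 166.2 224.5  -0.   -0.   -1.7]
```

```bash
python3 -m jog '[[[40,28,25,0,0,0,0],[80,57,55,0,0,0,0],[120,85,85,0,0,0,0],[160,114,115,0,0,-1,0],[200,142,145,0,0,-2,0]]]' && python3 -m jog '[[[15,14,25,0,0,0,0],[27,24,55,0,0,0,0],[27,24,78,0,0,0,0],[27,24,79,0,0,0,0],[27,24,79,0,0,0,0]]]'
python3 - <<'E'
from h import *
p=camera("wrist"); save(p,"w2.png")
s=r.get_state();print(s["ee_pos"],stand_of(s["ee_pos"]),rel(st(-40,166,28),rot(171.5,0,-1)),s["ft_force"])
for n in ["stand","pointer_tip","petal","brake_tab"]:
    print(n,[(np.array(d["xyz"]),round(d["conf"],2)) for d in nets.place_of(n,p)[:2]])
P=cloud(p);q=P[(np.hypot(P[:,0]-550,P[:,1]-106)<30)&(P[:,2]>38)&(P[:,2]<50)]; print(len(q))
if len(q): print(q.mean(0),stand_of(q.mean(0)),*[ (lambda t:(t.min(0),t.max(0)))(np.array([stand_of(k) for k in q]))])
E
```

```text
t: 3.98
ee_pos: [488.9, 89.8, 208.6]
ee_rot: [0.755, 0.655, 0.0, 0.0]
ft_force: [-0.1, -1.0, 1.0]
gripper_width: 0.003
t: 4.6
ee_pos: [515.9, 111.5, 131.5]
ee_rot: [0.756, 0.655, 0.0, 0.0]
ft_force: [-0.4, -1.3, 0.2]
gripper_width: -0.0
[516.3 111.5 131.9] [-40.3 166.4 131.9] [ -0.4   0.  103.9   0.1  -0.    0.3] [-0.9  0.2  0.9]
stand []
pointer_tip []
petal [(array([604.2,  48.6,  35.9]), 0.7)]
brake_tab []
289
[546.8 106.4  43.6] [ -9.3 165.8  43.6] (array([-14.7, 153.2,  38.2]), array([ -2.8, 176.8,  46.4]))
```

View pics/w2.png

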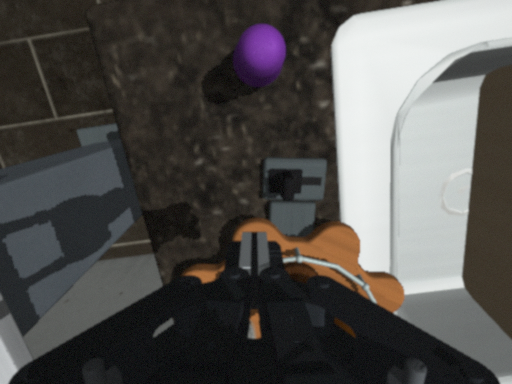

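```bash
python3 -m jog '[[[0,0,30,0,0,0,0],[0,0,60,0,0,0,0],[0,0,90,0,0,0,0],[0,0,104,0,0,0,0],[0,0,104,0,0,0,0]]]' && python3 -m jog '[[[0,3,0,0,0,0,0],[0,6,0,0,0,0,0],[0,9,0,0,0,0,0],[0,12,0,0,0,0,0],[0,12,0,0,0,0,0]]]' && python3 -m jog '[[[0,3,0,0,0,0,0],[0,6,0,0,0,0,0],[0,9,0,0,0,0,0],[0,10,0,0,0,0,0],[0,10,0,0,0,0,0]]]'
```

```text
t: 5.48
ee_pos: [514.9, 111.6, 26.2]
ee_rot: [0.756, 0.655, -0.0, -0.0]
ft_force: [-0.5, -0.2, 0.1]
gripper_width: 0.003
t: 6.1
ee_pos: [527.6, 109.9, 26.7]
ee_rot: [0.756, 0.655, 0.0, 0.0]
ft_force: [-0.2, 0.2, 0.6]
gripper_width: -0.0
t: 6.72
ee_pos: [537.2, 108.5, 26.5]
ee_rot: [0.756, 0.655, -0.0, -0.0]
ft_force: [-0.2, 0.9, 0.6]
gripper_width: -0.002
```

```bash
python3 -m jog '[[[0,2,0,0,0,0,0],[0,4,0,0,0,0,0],[0,6,0,0,0,0,0],[0,8,0,0,0,0,0],[0,10,0,0,0,0,0]]]' && python3 -m jog '[[[0,1,0,0,0,0,0],[0,2,0,0,0,0,0],[0,3,0,0,0,0,0],[0,4,0,0,0,0,0],[0,5,0,0,0,0,0]]]'
```

```text
t: 7.35
ee_pos: [547.2, 107.0, 26.5]
ee_rot: [0.756, 0.655, -0.0, -0.0]
ft_force: [0.0, 0.1, -0.0]
gripper_width: 0.004
t: 7.98
ee_pos: [552.1, 106.3, 26.5]
ee_rot: [0.756, 0.655, 0.0, 0.0]
ft_force: [0.7, 0.2, -0.2]
gripper_width: -0.003
```

```bash
python3 - <<'E'
from h import *
for n in ("wrist","scene","top"):
    p=camera(n); print(n,[(np.array(d["xyz"]),stand_of(d["xyz"]),round(d["conf"],2)) for d in nets.place_of("brake_tab",p)[:2]])
    if n=="wrist": save(p,"w3.png")
    if n=="scene": s=p["pixels"][190:270,240:340]; cv2.imwrite("pics/s3.png",cv2.resize(cv2.cvtColor(s,cv2.COLOR_RGB2BGR),None,fx=6,fy=6,interpolation=cv2.INTER_CUBIC))
    P=cloud(p);q=P[(np.hypot(P[:,0]-555,P[:,1]-106)<30)&(P[:,2]>30)&(P[:,2]<50)]
    if len(q): t=np.array([stand_of(k) for k in q]); print(len(q),t.mean(0),t.min(0),t.max(0))
E
python3 - <<'E'
import cv2,numpy as np
a=cv2.imread('pics/w3.png')[120:300,180:400]; b=cv2.imread('pics/s3.png')
a=cv2.resize(a,(586,480)); b=cv2.resize(b,(600,480)); cv2.imwrite('pics/c3.png',cv2.resize(np.hstack([a,b]),(800,324)))
E
```

```text
wrist [(array([545.1, 101.9,  47.8]), array([-10.3, 161.1,  47.8]), 0.74)]
381 [ -9.3 173.9  39.4] [-15.5 162.7  30. ] [ -2.  177.3  45.6]
scene [(array([547.2, 108.7,  40.6]), array([ -9.3, 168.2,  40.6]), 0.64)]
12 [ -9.4 176.8  38.8] [-14.9 173.5  32. ] [ -3.4 179.4  43.4]
top [(array([ 521.1, -111.2,   38.4]), array([ -2.6, -53.2,  38.4]), 0.32)]
```

View pics/c3.png

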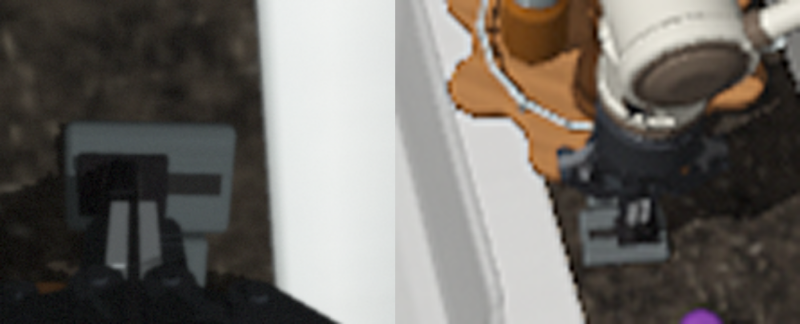

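```bash
python3 - <<'E'
from h import *
p=camera("wrist"); s=r.get_state(); print(s["ee_pos"],s["q"],s["ft_force"])
print(px(p,[s["ee_pos"],s["ee_pos"]+np.array([0,0,30]),st(-9.3,165.8,44),st(-15,177,44),st(-4,177,44),st(-4,154,44),st(-15,154,44),st(-15,177,16)]))
for v in range(195,262,5): print(v,[ [int(k) for k in stand_of(w(p,u,v))] for u in (236,246,250,254,258,263,272)])
E
```

```text
[552.  106.3  26.5] [-0.   0.3  1.8 -0.   1.   0.1] [-0.   1.   0.2]
[[254.6 227.6]
 [254.8 251.5]
 [245.9 241.6]
 [235.9 224. ]
 [255.1 224.1]
 [254.9 259.4]
 [236.4 259.3]
 [238.4 206.3]]
195 [[-16, 183, 11], [-10, 183, 12], [-7, 183, 11], [-4, 183, 11], [-1, 183, 11], [1, 183, 11], [7, 183, 11]]
200 [[-16, 179, 11], [-10, 179, 11], [-7, 179, 11], [-4, 180, 11], [-1, 180, 12], [1, 179, 11], [7, 180, 12]]
205 [[-16, 177, 14], [-9, 177, 14], [-7, 177, 14], [-4, 177, 14], [-1, 177, 14], [1, 177, 14], [7, 175, 10]]
210 [[-16, 174, 15], [-9, 176, 21], [-7, 176, 20], [-4, 175, 18], [-1, 174, 16], [1, 174, 15], [7, 174, 15]]
215 [[-16, 170, 16], [-9, 176, 28], [-7, 176, 29], [-4, 175, 27], [-2, 174, 24], [1, 170, 15], [7, 170, 16]]
220 [[-16, 166, 14], [-9, 176, 36], [-7, 176, 36], [-4, 175, 34], [-2, 173, 30], [1, 166, 15], [7, 167, 15]]
225 [[-15, 172, 36], [-5, 245, 192], [-6, 176, 43], [-4, 175, 41], [-2, 173, 37], [1, 163, 16], [7, 163, 15]]
230 [[-15, 169, 37], [-9, 173, 44], [-6, 173, 44], [-4, 172, 42], [-2, 170, 37], [1, 159, 16], [7, 159, 14]]
235 [[-15, 166, 36], [-8, 176, 57], [-6, 176, 57], [-4, 177, 57], [-2, 177, 58], [0, 176, 57], [8, 154, 12]]
240 [[-15, 162, 35], [-8, 177, 63], [-6, 176, 62], [-4, 176, 63], [-2, 176, 62], [0, 177, 63], [8, 149, 11]]
245 [[-14, 172, 60], [-8, 176, 67], [-6, 177, 69], [-4, 177, 68], [-2, 177, 68], [0, 177, 69], [4, 173, 61]]
250 [[-13, 173, 67], [-8, 176, 72], [-6, 177, 73], [-4, 176, 72], [-2, 177, 74], [0, 177, 73], [4, 172, 65]]
255 [[-13, 172, 70], [-8, 177, 78], [-6, 176, 77], [-4, 177, 77], [-2, 177, 77], [0, 177, 78], [4, 172, 70]]
260 [[-13, 173, 76], [-8, 177, 82], [-6, 177, 82], [-4, 177, 82], [-2, 177, 82], [0, 176, 81], [3, 173, 75]]
```

The view and depth show the fingertips ending about 26 mm above the reported TCP, so they passed over the 44 mm high tab without contact. I'll back off and check this clear of the tab.

```bash
python3 -m jog '[[[0,0,-10,0,0,0,0],[0,-10,-14,0,0,0,0],[0,-20,-14,0,0,0,0],[0,-30,-14,0,0,0,0],[0,-38,-14,0,0,0,0]]]'
python3 - <<'E'
from h import *
p=camera("wrist"); save(p,"w4.png"); s=r.get_state(); tp=stand_of(s["ee_pos"]); print(tp,s["gripper_width"])
for v in range(205,250,3): print(v,[ [int(k) for k in stand_of(w(p,u,v))] for u in (242,246,250,254,258,262,266)])
q=camera("scene"); P=np.array([stand_of(k) for k in cloud(q)]); P=P[(abs(P[:,0]-tp[0])<22)&(abs(P[:,1]-tp[1])<16)&(P[:,2]>18)&(P[:,2]<90)]
print(len(P),P[np.argsort(P[:,2])][:12])
a=p["pixels"][150:290,180:330]; b=q["pixels"][190:260,260:335]
f=lambda m:cv2.resize(cv2.cvtColor(m,cv2.COLOR_RGB2BGR),(400,373),interpolation=cv2.INTER_CUBIC)
cv2.imwrite("pics/c4.png",np.hstack([f(a),f(b)]))
E
```

```text
t: 8.95
ee_pos: [513.2, 111.9, 40.3]
ee_rot: [0.756, 0.655, -0.0, -0.0]
ft_force: [-0.6, -0.1, 0.3]
gripper_width: -0.002
[-44.2 166.4  40. ] 0.0017733084989852833
205 [[-53, 166, 0], [-49, 166, 0], [-46, 166, -1], [-43, 166, 0], [-40, 166, 0], [-37, 166, 0], [-34, 166, 0]]
208 [[-53, 163, 0], [-49, 164, 0], [-46, 163, 0], [-43, 163, 0], [-40, 164, 0], [-37, 164, 0], [-34, 164, 1]]
211 [[-53, 161, 0], [-49, 161, 0], [-46, 161, 0], [-43, 161, 0], [-40, 161, 0], [-37, 161, 0], [-34, 161, 0]]
214 [[-53, 158, 0], [-49, 159, 1], [-46, 159, 0], [-43, 158, 0], [-40, 158, 0], [-37, 158, 0], [-34, 158, 0]]
217 [[-53, 156, 0], [-49, 156, 0], [-46, 156, 0], [-43, 156, 0], [-40, 156, 0], [-37, 155, -1], [-34, 156, 0]]
220 [[-53, 154, 1], [-49, 153, 0], [-46, 153, -1], [-43, 154, 0], [-40, 154, 1], [-37, 153, 0], [-34, 153, 0]]
223 [[-53, 151, 0], [-49, 151, 0], [-46, 151, 1], [-43, 151, 0], [-40, 150, 0], [-37, 151, 0], [-34, 151, 0]]
226 [[-53, 148, 0], [-49, 148, 0], [-46, 148, 0], [-43, 148, 0], [-40, 148, 0], [-37, 148, 0], [-34, 148, 0]]
229 [[-53, 146, 0], [-49, 145, 0], [-46, 146, 0], [-4
[... 313 characters left out ...]
47, 176, 75], [-45, 177, 75], [-43, 177, 75], [-41, 177, 75], [-39, 177, 75], [-37, 177, 75]]
241 [[-49, 176, 77], [-47, 176, 77], [-45, 177, 78], [-43, 177, 78], [-41, 177, 78], [-39, 176, 77], [-37, 177, 79]]
244 [[-49, 177, 82], [-47, 177, 81], [-45, 177, 81], [-43, 176, 81], [-41, 176, 81], [-39, 177, 81], [-37, 177, 81]]
247 [[-49, 176, 84], [-47, 176, 84], [-45, 176, 84], [-43, 176, 84], [-41, 177, 84], [-39, 177, 85], [-38, 177, 84]]
33 [[-40.4 177.6  63.8]
 [-40.9 174.3  63.9]
 [-59.3 173.   64.6]
 [-56.  173.5  66.4]
 [-42.6 180.5  69.3]
 [-40.5 173.7  69.5]
 [-42.9 177.6  70.2]
 [-34.  174.9  73.2]
 [-36.9 175.2  73.2]
 [-55.3 173.6  73.4]
 [-45.3 179.5  73.7]
 [-48.1 180.4  75. ]]
```

View pics/c4.png

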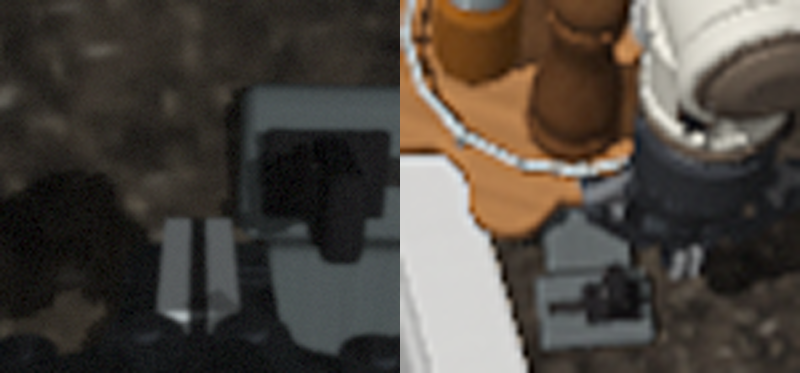

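Both cameras agree: the shut fingertips end about 25.5 mm behind the reported TCP, in a tip 14 mm × 22 mm. I'll correct for that, watching the force.

```bash
python3 -m jog '[[[0,0,12,0,0,0,0],[0,0,24,0,0,0,0],[0,0,34,0,0,0,0],[0,0,40,0,0,0,0],[0,0,40,0,0,0,0]]]' && python3 -m jog '[[[0,5,0,0,0,0,0],[0,10,0,0,0,0,0],[0,15,0,0,0,0,0],[0,18,0,0,0,0,0],[0,20,0,0,0,0,0]]]' && python3 -m jog '[[[0,1,0,0,0,0,0],[0,2,0,0,0,0,0],[0,3,0,0,0,0,0],[0,4,0,0,0,0,0],[0,5,0,0,0,0,0]]]'
```

```text
t: 9.68
ee_pos: [513.9, 111.7, -0.2]
ee_rot: [0.756, 0.655, -0.0, -0.0]
ft_force: [-0.1, -1.1, -0.4]
gripper_width: 0.001
t: 10.3
ee_pos: [533.8, 109.0, 0.4]
ee_rot: [0.756, 0.655, -0.0, -0.0]
ft_force: [-3.7, 0.6, 2.1]
gripper_width: 0.003
t: 10.92
ee_pos: [539.0, 108.1, 0.4]
ee_rot: [0.756, 0.655, -0.0, -0.0]
ft_force: [-3.0, 1.0, 0.6]
gripper_width: -0.004
```

```bash
python3 -m jog '[[[0,2,0,0,0,0,0],[0,4,0,0,0,0,0],[0,6,0,0,0,0,0],[0,7,0,0,0,0,0],[0,8,0,0,0,0,0]]]' && python3 -m jog '[[[0,0.7,0,0,0,0,0],[0,1.4,0,0,0,0,0],[0,2.1,0,0,0,0,0],[0,2.8,0,0,0,0,0],[0,3.5,0,0,0,0,0]]]'
```

```text
t: 11.55
ee_pos: [547.1, 106.9, 0.5]
ee_rot: [0.756, 0.655, -0.0, -0.0]
ft_force: [-1.9, -1.7, 0.5]
gripper_width: 0.002
t: 12.18
ee_pos: [549.2, 106.7, 0.4]
ee_rot: [0.756, 0.655, -0.001, -0.001]
ft_force: [-9.4, -1.3, 6.6]
gripper_width: -0.003
```

```bash
cat >> h.py <<'E'
T=25.5
def go(P,Q,base=None):
    """row for the fingertip (not the TCP) to P"""
    return rel(np.array(P)+T*Q.apply([0,0,1]),Q,base)
E
python3 -m jog '[[[0,-4,0,0,0,0,0],[0,-8,-10,0,0,0,0],[0,-20,-40,0,0,0,0],[0,-40,-80,0,0,0,0],[0,-60,-90,0,0,0,0]]]'
python3 - <<'E'
from h import *
print(r.get_state()["ee_pos"],stand_of(r.get_state()["ee_pos"]))
A=([375,-30,100],rot(190,10,-1)); print(go(*A))
b=(np.array(A[0])+T*A[1].apply([0,0,1]),A[1])
print(go(pol(150,213.9,90),rot(213.9,20,-1),b)); b2=pol(150,213.9,90)
B=rot(213.9,20,-1); print(go(pol(123,213.9,20),B,(b2+T*B.apply([0,0,1]),B)))
for n in ("top",): p=camera(n); print(tray(p), [(stand_of(d["xyz"]),d["conf"]) for d in nets.place_of("brake_tab",p)[:1]])
P=cloud(camera("wrist"));P=np.array([stand_of(k) for k in P]);q=P[(abs(P[:,0])<30)&(abs(P[:,1]-165)<16)&(P[:,2]>40)&(P[:,2]<48)]; print("tab",len(q),q.mean(0),q.min(0),q.max(0))
E
```

```text
t: 12.8
ee_pos: [493.8, 115.4, 94.8]
ee_rot: [0.756, 0.655, 0.003, 0.003]
ft_force: [0.8, -0.1, -0.8]
gripper_width: 0.003
[493.8 115.4  94.8] [-63.  166.9  94.8]
[-159.5  -92.8   18.9   -9.4    1.6  -18.1]
[-113.    13.7   11.4   -9.9    6.2  -23.1]
[ 0.   1.4 75.   0.   0.   0. ]
(array([532. , -58.8,  11.4]), np.float64(-0.9423407453947059), 1368, 3094) [(array([ 11.1, 164.4,  43. ]), 0.38)]
tab 373 [ 10.1 165.4  43.8] [  5.3 152.9  40.1] [ 16.7 176.5  45.8]
```

```bash
python3 -m jog '[[[-35,-28,4,-1,0,-2,0],[-75,-55,8,-3,0,-6,0],[-115,-78,12,-6,1,-11,0],[-150,-92,19,-8,1,-16,0],[-160,-93,19,-9,2,-18,0]]]' && python3 -m jog '[[[-30,3,3,-2,1,-5,0],[-60,7,6,-5,3,-11,0],[-90,11,9,-7,4,-17,0],[-113,14,11,-9,6,-22,0],[-113,14,11,-10,6,-23,0]]]'
python3 - <<'E'
from h import *
print(r.get_state()["ee_pos"],r.get_state()["q"])
Q=rot(213.9,20,-1)
print(go(pol(150,213.9,90),Q),go(pol(124,213.9,19),Q),go(pol(124,215,45),Q))
E
```

```text
t: 13.58
ee_pos: [375.3, -31.2, 70.7]
ee_rot: [0.642, 0.762, 0.064, 0.048]
ft_force: [0.4, 0.6, 0.3]
gripper_width: -0.002
t: 14.2
ee_pos: [411.8, -141.6, 61.8]
ee_rot: [0.467, 0.868, 0.152, 0.076]
ft_force: [0.3, -0.1, 0.4]
gripper_width: 0.001
[ 411.8 -141.6   61.8] [-0.9 -0.2  2.3  0.4  1.  -1.7]
[ 1.9  5.3 -2.6 -0.4 -0.4 -0.6] [ 1.3  6.  73.  -0.4 -0.4 -0.6] [-0.8 14.8 48.5 -0.4 -0.4 -0.6]
```

```bash
python3 -m jog '[[[1,6,15,0,0,-1,0],[1,6,30,0,0,-1,0],[1,6,40,0,0,-1,0],[1,6,50,0,0,-1,0],[1,6,50,0,0,-1,0]]]'
python3 - <<'E'
from h import *
p=camera("scene"); q=camera("wrist"); s=r.get_state(); print(s["ee_pos"]-T*R.from_quat(s["ee_rot"]).apply([0,0,1]))
f=lambda m:cv2.resize(cv2.cvtColor(m,cv2.COLOR_RGB2BGR),(400,373),interpolation=cv2.INTER_CUBIC)
cv2.imwrite("pics/c5.png",np.hstack([f(p["pixels"][140:280,230:380]),f(q["pixels"])]))
print(go(pol(124,213.9,19),rot(213.9,20,-1)))
E
```

```text
t: 14.82
ee_pos: [428.5, -124.4, 16.0]
ee_rot: [0.459, 0.872, 0.152, 0.076]
ft_force: [0.3, 0.3, -0.0]
gripper_width: 0.001
[ 422.  -130.    40.9]
[-2.5 -1.  22.8 -0.4 -0.5  0.5]
```

View pics/c5.png

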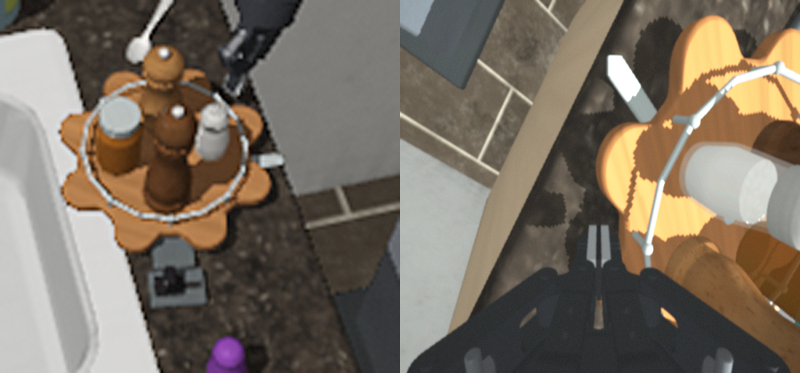

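```bash
python3 -m jog '[[[-2,-1,6,0,0,0,0],[-3,-1,12,0,0,0,0],[-3,-1,17,0,0,0,0],[-3,-1,22,0,0,0,0],[-3,-1,22,0,0,0,0]]]'
python3 - <<'E'
from h import *
s=r.get_state(); Q0=R.from_quat(s["ee_rot"]); tip=s["ee_pos"]-T*Q0.apply([0,0,1]); print(tip,s["ft_force"])
b=(np.array(s["ee_pos"]),Q0)
for d in range(3,46,3): print(d,go(pol(124,213.9-d,19),rot(213.9-d,20,-1),b))
E
```

```text
t: 15.55
ee_pos: [435.5, -123.2, -4.8]
ee_rot: [0.459, 0.872, 0.152, 0.076]
ft_force: [0.6, -1.0, -0.3]
gripper_width: 0.002
[ 428.5 -128.2   19.2] [ 0.6 -1.  -0.3]
3 [ 5.7  0.4  0.3 -0.4 -1.6  3.3]
6 [11.7  0.9  0.5 -0.5 -2.6  6.1]
9 [17.7  1.7  0.9 -0.5 -3.6  9. ]
12 [23.6  2.7  1.3 -0.5 -4.7 11.8]
15 [29.5  4.1  1.8 -0.5 -5.7 14.6]
18 [35.3  5.8  2.4 -0.5 -6.7 17.4]
21 [40.9  7.7  3.2 -0.5 -7.7 20.3]
24 [46.5 10.   4.  -0.5 -8.7 23.1]
27 [51.9 12.5  4.9 -0.5 -9.7 25.9]
30 [ 57.2  15.2   6.   -0.5 -10.7  28.7]
33 [ 62.3  18.2   7.1  -0.5 -11.8  31.6]
36 [ 67.2  21.5   8.3  -0.5 -12.8  34.4]
39 [ 71.9  25.    9.5  -0.6 -13.8  37.2]
42 [ 76.5  28.7  10.9  -0.6 -14.8  40. ]
45 [ 80.8  32.7  12.3  -0.6 -15.8  42.9]
```

```bash
python3 -m jog '[[[3.8,0.3,0.2,-0.4,-1.3,2.3,0],[7.7,0.6,0.3,-0.4,-1.9,4.2,0],[11.7,0.9,0.5,-0.5,-2.6,6.1,0],[15.7,1.4,0.8,-0.5,-3.3,8,0],[19.7,2,1,-0.5,-4,10,0]]]'
python3 - <<'E'
from h import *
s=r.get_state(); Q0=R.from_quat(s["ee_rot"]); tip=s["ee_pos"]-T*Q0.apply([0,0,1]); q=tip[:2]-C; ph=np.degrees(np.arctan2(q[1],q[0]))%360; print(tip,np.hypot(*q),ph,s["ft_force"],s["torque"])
b=(np.array(s["ee_pos"]),Q0); print(tray(camera("top"))[0])
for d in range(3,31,3): print(d,go(pol(124,ph-d,19),rot(ph-d,20,-1),b))
E
```

```text
t: 16.18
ee_pos: [426.3, -106.0, -4.4]
ee_rot: [0.539, 0.824, 0.145, 0.096]
ft_force: [0.5, -0.4, 0.8]
gripper_width: -0.004
[ 418.2 -109.4   19.6] 123.98247707253289 204.00892003314067 [ 0.5 -0.4  0.8] [-0.1  0.1 -0. ]
[532.2 -59.    6.1]
3 [ 6.1 -0.1  0.6  0.1 -0.8  2.5]
6 [12.1  0.3  0.7  0.1 -1.9  5.3]
9 [18.1  1.   1.   0.1 -2.9  8.2]
12 [24.1  2.   1.3  0.1 -3.9 11. ]
15 [29.9  3.3  1.8  0.1 -5.  13.8]
18 [35.7  4.9  2.4  0.1 -6.  16.6]
21 [41.4  6.7  3.   0.1 -7.  19.4]
24 [47.   8.9  3.8  0.1 -8.  22.2]
27 [52.5 11.3  4.7  0.1 -9.1 25.1]
30 [ 57.8  14.    5.6   0.1 -10.1  27.9]
```

```bash
J='python3 -m jog'; python3 -m jog '[[[6.1,0,0.3,0,-1,2.8,0],[12.1,0.3,0.5,0,-1.9,5.6,0],[18.1,1,0.8,0,-2.9,8.4,0],[24.1,2,1.2,0,-3.9,11.2,0],[29.9,3.3,1.7,0,-5,14,0]]]' && python3 -m jog '[[[6.1,0,0.3,0,-1,2.8,0],[12.1,0.3,0.5,0,-1.9,5.6,0],[18.1,1,0.8,0,-2.9,8.4,0],[24.1,2,1.2,0,-3.9,11.2,0],[29.9,3.3,1.7,0,-5,14,0]]]'
python3 - <<'E'
from h import *
s=r.get_state(); Q0=R.from_quat(s["ee_rot"]); tip=s["ee_pos"]-T*Q0.apply([0,0,1]); q=tip[:2]-C; ph=np.degrees(np.arctan2(q[1],q[0]))%360; print(tip,np.hypot(*q),ph,s["ft_force"],s["q"])
b=(np.array(s["ee_pos"]),Q0); p=camera("top"); print(tray(p)[0],[(np.array(d["xyz"]),d["conf"]) for k in ("pepper_mill","tall_mill") for d in nets.place_of(k,p)[:2]])
for d in (3,6,9,12,15,30): print(d,go(pol(124,ph-d,19),rot(ph-d,20,-1),b))
E
```

```text
t: 16.85
ee_pos: [417.7, -77.2, -4.8]
ee_rot: [0.641, 0.748, 0.133, 0.113]
ft_force: [-0.4, -0.4, 0.7]
gripper_width: -0.002
t: 17.48
ee_pos: [416.7, -47.0, -5.3]
ee_rot: [0.732, 0.658, 0.117, 0.129]
ft_force: [-0.6, -0.9, 0.3]
gripper_width: -0.0
[408.  -46.1  18.6] 124.2113791934173 174.05429321393302 [-0.6 -0.9  0.3] [-0.5 -0.2  2.5  0.3  0.6 -0.6]
[532.2 -58.7  21.2] [(array([855.3, -76. ,   1. ]), 0.85), (array([489.9, -94.6,  35.2]), 0.76), (array([573.1, -22.7,  36.1]), 0.65)]
3 [ 6.   0.4 -0.2  0.  -1.1  2.7]
6 [12.   0.9 -0.   0.  -2.2  5.5]
9 [18.   1.6  0.3  0.  -3.2  8.3]
12 [23.9  2.6  0.6  0.  -4.2 11.1]
15 [29.8  3.9  1.1  0.  -5.2 13.9]
30 [ 57.6  14.6   5.1   0.  -10.4  28. ]
```

```bash
python3 -m jog '[[[6,0.3,0,0,-1,2.8,0],[12,0.8,0.2,0,-2,5.6,0],[18,1.5,0.5,0,-3,8.4,0],[23.9,2.5,0.8,0,-4.1,11.2,0],[29.8,3.8,1.3,0,-5.1,14,0]]]' && python3 -m jog '[[[6,0.1,0,0,-1,2.8,0],[12,0.5,0.3,0,-2,5.6,0],[18,1.2,0.6,0,-3,8.4,0],[23.9,2.2,1,0,-4,11.2,0],[29.8,3.5,1.5,0,-5.1,14,0]]]'
python3 - <<'E'
from h import *
s=r.get_state(); Q0=R.from_quat(s["ee_rot"]); tip=s["ee_pos"]-T*Q0.apply([0,0,1]); q=tip[:2]-C; ph=np.degrees(np.arctan2(q[1],q[0]))%360; print(tip,np.hypot(*q),ph,s["ft_force"],s["q"])
b=(np.array(s["ee_pos"]),Q0); p=camera("top"); print(tray(p)[0],[(np.array(d["xyz"]),d["conf"]) for k in ("pepper_mill","tall_mill","pointer_tip","stand") for d in nets.place_of(k,p)[:2]])
for d in (3,6,9,12,15): print(d,go(pol(124,ph-d,19),rot(ph-d,20,-1),b))
E
```

```text
t: 18.25
ee_pos: [423.8, -18.2, -5.2]
ee_rot: [0.811, 0.558, 0.099, 0.142]
ft_force: [0.2, -0.8, 0.3]
gripper_width: -0.004
t: 18.88
ee_pos: [437.9, 8.3, -5.5]
ee_rot: [0.877, 0.448, 0.08, 0.153]
ft_force: [0.5, -1.2, 0.9]
gripper_width: 0.001
[430.8  13.3  18.5] 123.98464742377433 144.31866943810277 [ 0.5 -1.2  0.9] [-0.1 -0.1  2.4 -0.3  0.6  0.7]
[532.1 -59.1  36.2] [(array([852.5, -77.2,  -0.4]), 0.9), (array([476.4, -71.1,  36.3]), 0.73), (array([582.9, -45. ,  34.9]), 0.9), (array([383.6, -34.3,   9.9]), 0.64), (array([512.1,  -7. ,  38.7]), 0.59), (array([527.5, -58. ,  -3.5]), 0.64)]
3 [ 6.   0.3 -0.4 -0.1 -1.1  2.6]
6 [12.   0.7 -0.2 -0.1 -2.1  5.5]
9 [18.   1.5  0.  -0.1 -3.1  8.3]
12 [23.9  2.5  0.4 -0.1 -4.2 11.1]
15 [29.8  3.8  0.9 -0.1 -5.2 13.9]
```

```bash
python3 -m jog '[[[6,0.3,0,0,-1,2.8,0],[12,0.8,0.2,0,-2,5.6,0],[18,1.5,0.5,0,-3,8.4,0],[23,2.3,0.8,0,-4,10.8,0],[28,3.3,1.2,0,-4.8,13.2,0]]]'
python3 - <<'E'
from h import *
s=r.get_state(); Q0=R.from_quat(s["ee_rot"]); tip=s["ee_pos"]-T*Q0.apply([0,0,1]); q=tip[:2]-C; ph=np.degrees(np.arctan2(q[1],q[0]))%360; print(tip,np.hypot(*q),ph,s["ft_force"])
b=(np.array(s["ee_pos"]),Q0)
for d in (1.5,3,4.5,6,7.5,9): print(d,go(pol(124,ph-d,19),rot(ph-d,20,-1),b))
for c in ("top","scene","wrist"):
    p=camera(c); print(c,tray(p)[0])
    if c=="wrist": save(p,"w6.png")
    P=cloud(p)
    for k in ("pepper_mill","pointer_tip"): print(k,[(np.array(d["xyz"]),round(d["conf"],2)) for d in nets.place_of(k,p)[:2]])
    m=P[(np.hypot(*(P[:,:2]-[475,-58]).T)<45)&(P[:,2]>166)&(P[:,2]<180)]; print("knob",len(m),m.mean(0) if len(m) else 0)
E
```

```text
t: 19.75
ee_pos: [456.6, 28.9, -5.6]
ee_rot: [0.925, 0.338, 0.06, 0.162]
ft_force: [-0.0, 0.3, -0.1]
gripper_width: 0.002
[451.   35.5  18.4] 124.16022866048779 130.40626143413172 [-0.   0.3 -0.1]
1.5 [ 3.   0.4 -0.5 -0.1 -0.5  1.1]
3 [ 6.   0.5 -0.5 -0.1 -1.   2.6]
4.5 [ 9.1  0.7 -0.4 -0.1 -1.5  4. ]
6 [12.1  1.  -0.3 -0.1 -2.   5.4]
7.5 [15.1  1.3 -0.2 -0.1 -2.5  6.8]
9 [18.   1.7 -0.  -0.1 -3.1  8.2]
top [532.1 -58.8  22.4]
pepper_mill [(array([475.3, -57.7,  37. ]), 0.75), (array([854.5, -79. ,   1. ]), 0.64)]
pointer_tip [(array([382.8, -32.9,   8.8]), 0.91)]
knob 28 [477.1 -60.1 171.1]
scene [526.4 -63.   21.7]
pepper_mill [(array([857. , -74.3,  -0.8]), 0.92), (array([472.8, -60.6,  36. ]), 0.62)]
pointer_tip [(array([380.9, -36.3,   6.4]), 0.56)]
knob 16 [473.1 -56.7 170.1]
wrist [530.  -58.7  21.5]
pepper_mill [(array([473.7, -60. ,  34.1]), 0.68)]
pointer_tip []
knob 0 0
```

View pics/w6.png

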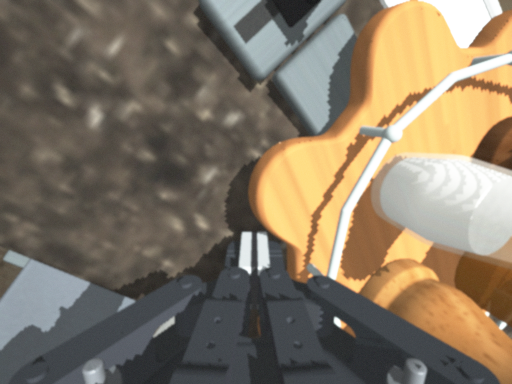

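```bash
python3 -m jog '[[[4.5,0.4,-0.3,0,-0.7,2,0],[8.5,0.6,-0.3,0,-1.4,3.9,0],[12,1,-0.2,0,-2,5.5,0],[14.3,1.2,-0.2,0,-2.4,6.6,0],[16,1.4,-0.1,0,-2.7,7.4,0]]]'
python3 - <<'E'
from h import *
s=r.get_state(); Q0=R.from_quat(s["ee_rot"]); tip=s["ee_pos"]-T*Q0.apply([0,0,1]); q=tip[:2]-C; ph=np.degrees(np.arctan2(q[1],q[0]))%360; print(tip,np.hypot(*q),ph,s["ft_force"])
for c in ("top","scene","wrist"):
    p=camera(c); print(c,tray(p)[0]); P=cloud(p)
    for k in ("pepper_mill","tall_mill","spice_jar","salt_shaker","pointer_tip"): print(k,[(np.array(d["xyz"]),round(np.degrees(np.arctan2(d["xyz"][1]+59,d["xyz"][0]-531.7))%360,1),round(d["conf"],2)) for d in nets.place_of(k,p)[:2] if np.hypot(d["xyz"][0]-531,d["xyz"][1]+59)<160])
b=(np.array(s["ee_pos"]),Q0)
print("back",go(pol(124,ph+2.5,19),Q0,b),"out",go(pol(160,ph+2.5,90),Q0,b))
E
```

```text
t: 20.82
ee_pos: [470.0, 38.6, -4.8]
ee_rot: [0.946, 0.274, 0.049, 0.166]
ft_force: [-0.4, -0.3, -0.4]
gripper_width: -0.001
[465.3  45.9  19.1] 124.0286395033747 122.23660095853063 [-0.4 -0.3 -0.4]
top [532.2 -59.   14.3]
pepper_mill [(array([472.5, -47.3,  39.2]), np.float64(168.8), 0.49)]
tall_mill [(array([582.5, -69.3,  33.8]), np.float64(348.5), 0.55)]
spice_jar [(array([ 523.2, -112.8,   33.9]), np.float64(261.0), 0.73), (array([382.2, -33.8,   9.4]), np.float64(170.4), 0.18)]
salt_shaker [(array([532.5,  -6.6,  38.9]), np.float64(89.1), 0.72)]
pointer_tip [(array([380. , -36.3,   9.4]), np.float64(171.5), 0.97)]
scene [526.2 -62.2  13.4]
pepper_mill [(array([472.5, -46.7,  37. ]), np.float64(168.3), 0.79)]
tall_mill [(array([585.7, -69.4,  38.3]), np.float64(349.1), 0.57)]
spice_jar [(array([ 526.5, -116.6,   34.2]), np.float64(264.8), 0.81)]
salt_shaker [(array([535.5,   2. ,  33.5]), np.float64(86.4), 0.72)]
pointer_tip [(array([381.2, -33.6,  10.6]), np.float64(170.4), 0.73)]
wrist [529.8 -58.6  14.1]
pepper_mill [(array([475.5, -51.2,  33. ]), np.float64(172.1), 0.64)]
tall_mill [(array([582.4, -70.3,  37.4]), np.float64(347.4), 0.84)]
spice_jar [(array([ 523.2, -117.3,   36.3]), np.float64(261.7), 0.92)]
salt_shaker [(array([534.8,  -6.1,  32.4]), np.float64(86.6), 0.64)]
pointer_tip []
back [-5.4  0.1  0.2  0.   0.   0. ] out [ -6.8  -9.6 -78.8   0.    0.    0. ]
```

```bash
python3 -m jog '[[[-3,0,0,0,0,0,0],[-6,0,-5,0,0,0,0],[-7,-1,-30,0,0,0,0],[-7,-5,-55,0,0,0,0],[-7,-10,-85,0,0,0,0]]]'
python3 - <<'E'
from h import *
s=r.get_state(); Q0=R.from_quat(s["ee_rot"]); tip=s["ee_pos"]-T*Q0.apply([0,0,1]); print(tip,stand_of(tip))
print(tray(camera("top")))
print(go(st(-35,205,95),rot(171.5,0,-1)),s["q"])
b=(st(-35,205,95-T),rot(171.5,0,-1)); print(go(st(42,170,70),b[1],b), go(st(42,166,25.5),b[1],b))
E
```

```text
t: 22.35
ee_pos: [442.8, 67.3, 72.5]
ee_rot: [0.946, 0.274, 0.049, 0.166]
ft_force: [0.2, 0.2, 0.2]
gripper_width: 0.001
[438.2  74.6  96.4] [-112.1  118.4   96.4]
(array([532. , -58.9,  14. ]), np.float64(-0.9400244445158688), 1380, 3071)
[112.5 -24.6  -1.3  18.9   8.2 -48.7] [ 0.1 -0.1  2.2 -0.4  0.9  1.3]
[-35.  77.  25.   0.   0.   0.] [-39.   77.   69.5   0.    0.    0. ]
```

```bash
python3 -m jog '[[[22,-5,-1,3.5,1.5,-9,0],[45,-10,-2,7.1,3,-18.2,0],[68,-15,-2,10.6,4.6,-27.3,0],[90,-20,-2,14.2,6.1,-36.5,0],[112,-25,-1,17.7,7.7,-45.5,0]]]'
python3 - <<'E'
from h import *
Q=rot(171.5,0,-1); s=r.get_state(); print(stand_of(s["ee_pos"]),go(st(-35,205,95),Q),go(st(42,180,95),Q),go(st(42,166,25.5),Q))
E
```

```text
t: 23.02
ee_pos: [526.0, 147.4, 64.4]
ee_rot: [0.774, 0.633, 0.001, 0.009]
ft_force: [-0.2, -0.1, -0.6]
gripper_width: 0.0
[-36.  203.3  64.4] [ 1.7  1.  -5.1  0.9  0.6 -2.9] [-19.4  79.1  -3.7   0.9   0.6  -2.9] [-32.7  78.8  65.9   0.9   0.6  -2.9]
```

```bash
python3 -m jog '[[[-3,25,-4,1,0.6,-3,0],[-11,52,-4,1,0.6,-3,0],[-19,79,-4,1,0.6,-3,0],[-33,79,20,1,0.6,-3,0],[-33,79,40,1,0.6,-3,0]]]' && python3 -m jog '[[[0,0,8,0,0,0,0],[0,0,17,0,0,0,0],[0,0,26,0,0,0,0],[0,0,26,0,0,0,0],[0,0,26,0,0,0,0]]]'
python3 - <<'E'
from h import *
s=r.get_state(); print(stand_of(s["ee_pos"]),s["ft_force"],go(st(42,166,25.5),rot(171.5,0,-1)))
E
```

```text
t: 23.65
ee_pos: [596.3, 97.5, 24.9]
ee_rot: [0.759, 0.651, -0.001, -0.0]
ft_force: [0.4, 0.6, -0.2]
gripper_width: -0.004
t: 24.28
ee_pos: [597.1, 98.5, 0.5]
ee_rot: [0.759, 0.651, -0.0, 0.0]
ft_force: [-0.2, 0.8, -0.9]
gripper_width: -0.002
[ 41.6 165.4   0.5] [-0.2  0.8 -0.9] [ 0.6  0.4  0.5 -0.   0.  -0.2]
```

```bash
python3 -m jog '[[[0,-4,0,0,0,0,0],[0,-8,0,0,0,0,0],[0,-11,0,0,0,0,0],[0,-13,0,0,0,0,0],[0,-15,0,0,0,0,0]]]' && python3 -m jog '[[[0,-2,0,0,0,0,0],[0,-4,0,0,0,0,0],[0,-6,0,0,0,0,0],[0,-8,0,0,0,0,0],[0,-10,0,0,0,0,0]]]' && python3 -m jog '[[[0,-0.8,0,0,0,0,0],[0,-1.6,0,0,0,0,0],[0,-2.4,0,0,0,0,0],[0,-3.2,0,0,0,0,0],[0,-4,0,0,0,0,0]]]'
```

```text
t: 24.9
ee_pos: [582.4, 100.6, 0.4]
ee_rot: [0.759, 0.651, 0.0, 0.0]
ft_force: [3.1, 0.3, -1.9]
gripper_width: 0.0
t: 25.52
ee_pos: [572.1, 102.3, 0.3]
ee_rot: [0.759, 0.651, -0.0, -0.0]
ft_force: [3.2, 0.4, -0.1]
gripper_width: -0.004
t: 26.15
ee_pos: [568.3, 102.8, 0.3]
ee_rot: [0.759, 0.651, -0.0, -0.0]
ft_force: [5.1, 1.4, 1.3]
gripper_width: -0.002
```

```bash
python3 -m jog '[[[0,-0.3,0,0,0,0,0],[0,-0.6,0,0,0,0,0],[0,-0.9,0,0,0,0,0],[0,-1,0,0,0,0,0],[0,-1,0,0,0,0,0]]]'; python3 -c "
from h import *
for i in range(3): camera('top'); print(r.get_state()['ft_force'])"
```

```text
t: 26.78
ee_pos: [567.4, 102.9, 0.3]
ee_rot: [0.759, 0.651, -0.0, -0.0]
ft_force: [5.1, 1.1, 2.6]
gripper_width: -0.002
[5.4 2.4 2.1]
[3.3 0.9 1.9]
[4.  2.2 1.6]
```

```bash
python3 -m jog '[[[0,-0.3,0,0,0,0,0],[0,-0.6,0,0,0,0,0],[0,-0.9,0,0,0,0,0],[0,-1.2,0,0,0,0,0],[0,-1.2,0,0,0,0,0]]]'; python3 -c "
from h import *
for i in range(4): camera('top'); print(r.get_state()['ft_force'],stand_of(r.get_state()['ee_pos']))"
```

```text
t: 27.55
ee_pos: [566.6, 103.0, 0.3]
ee_rot: [0.759, 0.651, 0.0, 0.0]
ft_force: [6.4, 2.3, 0.7]
gripper_width: 0.005
[6.3 1.  0.8] [ 10.8 165.5   0.3]
[5.9 2.3 0.4] [ 10.8 165.4   0.3]
[6.6 2.  0.4] [ 10.8 165.4   0.3]
[6.2 0.9 0.1] [ 10.8 165.4   0.3]
```

```bash
python3 -m jog '[[[0,-0.3,0,0,0,0,0],[0,-0.6,0,0,0,0,0],[0,-0.6,0,0,0,0,0],[0,-0.6,0,0,0,0,0],[0,-0.6,0,0,0,0,0]]]'; python3 -c "
from h import *
for i in range(3): camera('top'); print(r.get_state()['ft_force'],stand_of(r.get_state()['ee_pos']))"
```

```text
t: 28.38
ee_pos: [566.6, 103.1, 0.4]
ee_rot: [0.759, 0.651, 0.001, 0.001]
ft_force: [7.6, 1.2, -0.6]
gripper_width: 0.003
[ 7.5  1.1 -0.2] [ 10.8 165.5   0.4]
[ 8.5  1.  -1.1] [ 10.8 165.5   0.4]
[ 8.  1. -1.] [ 10.8 165.4   0.4]
```

Firmly home at about 8 N, with no more travel. I'll back off, rise clear and check.

```bash
python3 -m jog '[[[0,5,0,0,0,0,0],[0,18,-5,0,0,0,0],[5,25,-40,0,0,0,0],[15,20,-90,0,0,0,0],[25,0,-130,0,0,0,0]]]' && python3 -m jog '[[[20,-30,-40,0,0,0,0],[20,-80,-60,0,0,0,0],[20,-130,-60,0,0,0,0],[0,-170,-60,0,0,0,0],[0,-190,-60,0,0,0,0]]]'
python3 - <<'E'
from h import *
for c in ("top","scene","wrist"):
    p=camera(c); print(c,tray(p)[0]); P=np.array([stand_of(k) for k in cloud(p)])
    if c=="wrist": save(p,"w7.png")
    for k in ("pepper_mill","tall_mill","spice_jar","salt_shaker","pointer_tip","brake_tab","mug_sink","tumbler","teaspoon"): print(k,[(np.array(d["xyz"]),stand_of(d["xyz"])[:2],round(np.degrees(np.arctan2(d["xyz"][1]+59,d["xyz"][0]-531.7))%360,1),round(d["conf"],2)) for d in nets.place_of(k,p)[:1]])
    q=P[(abs(P[:,0])<30)&(abs(P[:,1]-165)<16)&(P[:,2]>40)&(P[:,2]<48)]; print("tab",len(q),q.mean(0) if len(q) else 0)
f=lambda m:cv2.resize(cv2.cvtColor(m,cv2.COLOR_RGB2BGR),(400,373),interpolation=cv2.INTER_CUBIC)
cv2.imwrite("pics/c7.png",np.hstack([f(camera("scene")["pixels"][90:290,210:420]),f(p["pixels"])]))
E
```

```text
t: 29.15
ee_pos: [568.2, 127.5, 130.9]
ee_rot: [0.759, 0.651, -0.002, -0.001]
ft_force: [0.7, -0.1, -0.3]
gripper_width: -0.005
t: 29.78
ee_pos: [377.7, 155.9, 188.6]
ee_rot: [0.759, 0.651, -0.003, -0.001]
ft_force: [1.4, -0.2, -0.2]
gripper_width: 0.004
top [531.9 -58.9  14. ]
pepper_mill [(array([854.9, -74.8,  -0.4]), array([322.2,  32.2]), np.float64(357.2), 0.92)]
tall_mill [(array([583.5, -71.2,  31.9]), array([53.2, -4.4]), np.float64(346.7), 0.83)]
spice_jar [(array([ 522.9, -112.4,   35.2]), array([ -0.6, -54.1]), np.float64(260.6), 0.55)]
salt_shaker [(array([534.6, 221.7,   1.3]), array([-38.4, 278.1]), np.float64(89.4), 0.68)]
pointer_tip [(array([380.4, -34.4,   6.8]), array([-153.1,    2. ]), np.float64(170.8), 0.6)]
brake_tab [(array([546.3, 104.2,  41.2]), array([ -9.5, 163.6]), np.float64(84.9), 0.61)]
mug_sink [(array([ 434.2, -375.2,    2.2]), array([ -49.5, -327.1]), np.float64(252.9), 0.62)]
tumbler [(array([ 566. , -373. ,    0.2]), array([  80.5, -305.5]), np.float64(276.2), 0.71)]
teaspoon [(array([ 489.2, -274. ,    4. ]), array([ -10.1, -218.9]), np.float64(
[... 784 characters left out ...]
float64(276.7), 0.9)]
teaspoon [(array([ 488.5, -272.5,    0.3]), array([ -11. , -217.5]), np.float64(258.6), 0.65)]
tab 23 [-10.6 168.6  43.2]
wrist [530.8 -59.2  14.1]
pepper_mill [(array([528.8, -59.1,   1.5]), array([-2.7, -0.5]), np.float64(182.0), 0.73)]
tall_mill [(array([474.5, -50. ,  30.1]), array([-57.7,   0.5]), np.float64(171.1), 0.45)]
spice_jar []
salt_shaker [(array([536.4, 218.2,  -0.8]), array([-36.1, 274.9]), np.float64(89.0), 0.77)]
pointer_tip []
brake_tab [(array([549.1, 106.4,  43.6]), array([ -7. , 166.2]), np.float64(84.0), 0.77)]
mug_sink [(array([582.1, -68.1,  36.7]), array([51.4, -1.5]), np.float64(349.8), 0.45)]
tumbler []
teaspoon []
tab 197 [-10.3 165.8  43.7]
```

View pics/c7.png

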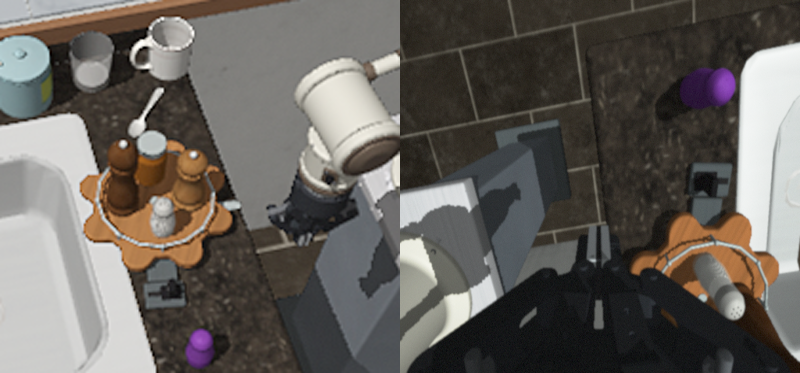

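The short mill is in line with the pointer and everything is upright. The tab is back at the front (about -9 to -10 mm, as at the start), the tray has held its angle, and the bystanders have not moved. Handing in.

```bash
python3 -c "
from h import *
print(r.get_state()['t'], r.close_job())"
```

```text
the job is handed in; nothing more can be done
31.325 None
```

The shorter pepper mill now stands at the front in line with the pointer, and the brake is back on. I handed the job in at 31.3 s.

- **What I did:** I slid the brake tab off to its stop, which took about 3.5 N to slide and 9 N at the stop. I then turned the tray about 87° clockwise, with one fingertip in a rim notch. Last, I pushed the tab home until it stopped moving at about 8 N, and backed the arm clear.
- **Mill position:** From the tray fit, the mill stands at about 171° in the world frame, and the pointer at about 171.5°. The trained network's own readings of the mill, taken before I let go of the rim, spread from 168° to 172°.
- **Brake and tray:** The tab measured −7 to −10.6 mm from the axis, against −9.3 mm when it was on at the start. The tray angle did not change after I let go of the rim or when the brake went back on.
- **Everything else:** In the last picture everything on the tray is upright. The mug, tumbler and teaspoon still measure where they were at the start, within measuring error.

**What disagreed:**
- The fingertips really end about 25.5 mm behind the stated TCP. My first pass went over the tab without touching it, and I corrected for the offset after checking it in two cameras.
- The scene camera's tray fit sat about 5 mm off the other two. I relied on the top and wrist cameras.
- In the final views the network's best match for the short mill was wrong in all three cameras: twice the turquoise look-alike, once a point at the tray's centre. The final mill position therefore rests on the tray fit and the picture.

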